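# Pull the hot block from the dry-block heater

## Robot

A 6-joint arm with a two-finger parallel gripper is mounted at the origin on the work surface. World frame = base frame: x ahead of the robot, y to its left, z up, the work surface at z = 0. Lengths are in m, angles in degrees, forces in N, time in s.
With the tool pointing down it reaches from about 0.275 to 0.75 m from the base axis. Payload 10.2 kg.
Tool frame: the origin (TCP) lies at the very end of the fingers, on their centre line; the grasp point (between the pads) lies 19 mm behind it; z points along the fingers, y is the direction in which the jaws open and shut (so a half turn about z gives the same grasp; the last joint's range is limited). The gripper opens to 85 mm and grips with 20 to 120 N. Pads are 22 mm wide; open, the fingers measure 114 mm over their backs; the gripper's body (76 mm by 85 mm) begins 54 mm behind the grasp point. The pads swing forward as they close: fully open they stand 13 mm farther back than shut.
Start: joints at [-80.695, 17.928, 85.812, -0, 76.261, -12.8], TCP at [0.198, -0.486, 0.231] pointing down, gripper open.
Joint ranges: [-168.41, 168.41], [-55.51, 124.54], [10.69, 146.95], [-70.63, 250.63], [1, 178], [-165.06, 165.06]. Speed limits (degrees/s): [136.94, 136.94, 172.46, 180, 180, 180].

## Interface

Orientations are given as [roll, pitch, yaw] about the fixed x, y, z axes, in that order (R = Rz(yaw) Ry(pitch) Rx(roll)).
In Python, from workcell import monitor, snapshot, ticket gives the robot as it stands. The module is installed in compiled form; this text tells all that it offers.
- The arm moves only by the tool apply_moves, never from a script. Its argument "series" is one flat list of numbers, 5 for each row, row after row: the opening, from 0 (shut) to 1 (fully open), then the shift along the world's x, y, z normalised to -1 to 1, where 1 is 400 mm, then the turn about the world's z normalised to -1 to 1, where 1 is 6 degrees. A call has 1 to 8 rows; each row shifts and turns the commanded pose from where the row before left it; what a row does not reach is not made up. A row lasts 1/12 s, in which the tool goes at most 41.7 mm and 7.16 degrees, less where a joint would pass 70% of its speed; a pose out of reach is approached as far as the arm can. A call with a number of a shift or a turn outside -1 to 1 is refused whole. A call with a gripper value outside its range is refused whole. The fingers move at their own pace and stop on an object; "newtons" is the grip in N (left out, the last holds). Time passes only in rows, so rows that do not move let the fingers close. It gives the time, the measured TCP pose, the force and the opening at its end, in the units of the state.
- monitor.get_obs(): the state, without advancing time (a new reading comes with each control period).
- snapshot(name): name is "scene" or "top"; returns a dict with "pixels" (420x560x3 uint8, red, green, blue), "depth" (420x560 float32, m along the optical axis (not along the pixel's ray), 0 where there is no reading), "K" (3x3 intrinsics, pixels), "dist" ([k1, k2, p1, p2, k3] as OpenCV has them; the pictures are not rectified), "position" and "attitude" of the camera in the world. Camera axes: x right, y up, looking along -z (the intrinsics and any distortion apply to the point x, -y, -z); pixel columns grow to the right and rows downward; lengths in m; the calibration is good to about 2 mm. A picture is of the moment at which its call begins.
- ticket.close_job(): hands the job in, once; it reports no verdict.
The state is a dict: "time_s": time; "joints": joint angles; "qd": joint speeds; "tau": joint torques, N m; "position": TCP position; "ee_rot": TCP orientation; "wrist_force": force on the tool from outside, world axes, zero at the start; "wrist_torque": the same for the moment, N m; "grip_width": finger opening in m.
Only numpy, scipy, OpenCV 4.12 (cv2) and the standard library are available. Lean on these libraries where they do the work, as an engineer would, in place of code of your own. Each camera call takes 0.05 s, during which the arm holds its last target.

## Task

The heating block sits flush in the white dry-block heater and is still hot, so handle it only with the T-handled puller: take the puller from its stand, lower it through the slot in the block's brass bush until its collar rests on the block, and thread it in with a quarter turn clockwise. Pull the block straight up out of the heater, keeping it level, and set it down gently on the middle of the dark cooling plate. Let go with the puller left standing in the block, and do not disturb the tube rack, the bottle or the beaker.

Things in the scene. Friction and masses are not known exactly. Their poses are not given: they have to be found in the camera images.
- puller: Loose T-handled puller, 91 mm tall, 0.14 kg, upright in the stand, from which it lifts straight up. Origin at its lower tip, z up along its steel rod (diameter 8), x along its teal handle bar. Steel collar of diameter 28 from z = 18.5 mm (underside, which rests on the stand's or block's top) to 23.5 mm. Symmetric under a half turn about z.
- puller_bar (a point): Centre of the puller's handle bar, 83 mm above its tip; the bar is 70 mm long (puller's x), 16 wide (y), 16 high. Grip it here across its 16 mm width.
- puller_pin (a point): Centre of the puller's steel cross pin, on the rod's axis, 3 mm above its tip. The pin is 6 mm thick and 30 mm long over its round ends, parallel to the handle bar.
- stand: Fixed grey stand, 60 (x) x 50 (y) x 25 mm high, origin at the centre of its underside, with a through slot 36 x 12 mm, long along its x.
- block: Loose aluminium heating block, 90 (x) x 70 (y) x 45 mm high, about 0.6 kg, origin at the centre of its underside; six tube holes and a brass bush in the middle of its top. It starts in the heater's well, its top flush with the heater's top. Symmetric under a half turn. With the puller let go in it, the puller sinks onto its collar and stays upright.
- block_mouth (a point): Centre of the bush's slot in the block's top, 36 mm (block's x) x 12 mm (y). Below it a pocket 36 x 36 mm, 23 deep, under lips 6 to 9 mm thick. Pin in through the slot, collar on the block: 90 degrees clockwise from above brings bar and pin along the block's y under the ramped lips (stops 12 degrees beyond, and against turning the other way). Raised 3.5 mm, it then carries the block.
- heater: Fixed white dry-block heater, 170 (x) x 130 (y) x 80 mm high, origin at the centre of its underside; its well, 94 x 74 mm and 45 mm deep, is centred on it, the floor of the well 35 mm above the table. Black trim round the well, grey control panel with knob on its -x side.
- cooling_plate: Fixed dark square cooling plate with light stripes, 160 x 160 x 12 mm, origin at the centre of its underside, top 12 mm above the table.
- tube_rack: Bystander: black rack of red-capped sample tubes, 80 (x) x 176 (y) x 105 mm high, origin at the centre of its underside.
- reagent: Bystander: amber bottle, 60 mm in diameter, 140 mm high, origin at the centre of its underside.
- beaker: Bystander: white open beaker, 70 mm in diameter, 80 mm high, origin at the centre of its underside.
Things that resemble listed ones, but are neither listed nor needed, are in the scene too. What is shaped like the heater but turquoise is not meant. Of the things that look like the block, the larger one is meant.

How it is judged:
By the outcome, as a careful person would: the job done as asked, in the order asked, and still so for the second after the job is handed in, with the robot touching nothing.
It also fails if it takes over 61 s, if anything falls off the work surface, if the arm or the gripper's body presses on something with over 40 N, if the wrist force passes 120 N, or if a joint passes its speed limit or range.

## Working session

There is one attempt and no reset: what is moved stays moved. The work goes in short steps, Python scripts to look and compute and a tool call to move; the robot and the scene stay as the last step left them, time stands still between calls to the robot, and variables do not carry over. Pictures are saved under pics/ and viewed, and the job is handed in when it is done.

Besides the shell and the picture viewer there is one more tool, called as name(argument=value, ...) on one line, values as JSON. apply_moves: Moves the arm, as the interface text tells. Its arguments: {"type":"object","properties":{"series":{"type":"array"},"newtons":{"type":"number"}},"required":["series"]}

```bash
mkdir -p pics; cat > h.py <<'E'
import numpy as np, cv2, pickle
from workcell import monitor, snapshot, ticket
from scipy.spatial.transform import Rotation as R
def snap(n,tag):
    s=snapshot(n); pickle.dump(s,open(f'pics/{tag}.pkl','wb')); cv2.imwrite(f'pics/{tag}.png',s['pixels'][:,:,::-1]); return s
def rot(s):
    a=np.array(s['attitude'],float)
    if a.shape==(3,3): return a
    if a.size==4: return R.from_quat(a).as_matrix()
    return R.from_euler('xyz',a,degrees=True).as_matrix()
def world(s):
    K=np.array(s['K']);d=np.array(s['dist'],float);h,w=s['depth'].shape
    u,v=np.meshgrid(np.arange(w),np.arange(h))
    p=cv2.undistortPoints(np.stack([u,v],-1).reshape(-1,1,2).astype(np.float64),K,d).reshape(h,w,2)
    z=s['depth']; c=np.stack([p[...,0]*z,-p[...,1]*z,-z],-1)
    return c@rot(s).T+np.array(s['position'])
def ray_z(s,uv,z):
    K=np.array(s['K']);d=np.array(s['dist'],float)
    p=cv2.undistortPoints(np.array(uv,float).reshape(-1,1,2),K,d).reshape(-1,2)
    r=np.c_[p[:,0],-p[:,1],-np.ones(len(p))]@rot(s).T; o=np.array(s['position'])
    return o+r*((z-o[2])/r[:,2])[:,None]
E
python3 - <<'E'
from h import *
print(monitor.get_obs())
for n in ('scene','top'):
    s=snap(n,n+'0'); print(n,s['K'],s['dist'],s['position'],s['attitude'])
E
```

```text
{'time_s': 0.0, 'joints': array([-8.06964242e+01,  1.79583378e+01,  8.58562339e+01, -1.13544466e-03,
        7.62597680e+01, -1.28021533e+01]), 'qd': array([-0.04694157, -0.10890426,  0.04436531,  0.03393509, -0.02227678,
        0.06047004]), 'tau': array([ 1.02904232e-03, -4.12262177e+01, -2.59742332e+01, -1.04283556e-04,
        4.16847717e-03, -8.66050186e-06]), 'position': array([ 0.19748659, -0.48615032,  0.23073034]), 'ee_rot': array([-1.79927264e+02, -1.53973638e-02,  2.21059897e+01]), 'wrist_force': array([ 0.16909467, -0.01127986, -0.36601973]), 'wrist_torque': array([ 0.00267652, -0.01200226,  0.02921997]), 'grip_width': 0.08504108863035852}
scene [[379.72258735   0.         273.74853149]
 [  0.         379.72258735 211.66797344]
 [  0.           0.           1.        ]] [-0.08477437  0.          0.          0.          0.        ] [ 0.95241039 -0.51636073  0.84789437] [40.78095029 -0.73624081 36.76360859]
top [[412.81572508   0.         280.2518851 ]
 [  0.         412.81572508 209.82838735]
 [  0.           0.           1.        ]] [-0.01616117  0.          0.          0.          0.        ] [ 0.38605748 -0.00340819  1.14229698] [  9.39777937   1.19833638 -89.07490307]
```

View pics/scene0.png

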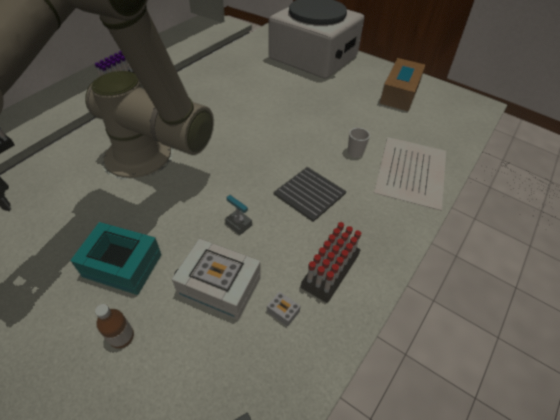

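View pics/top0.png

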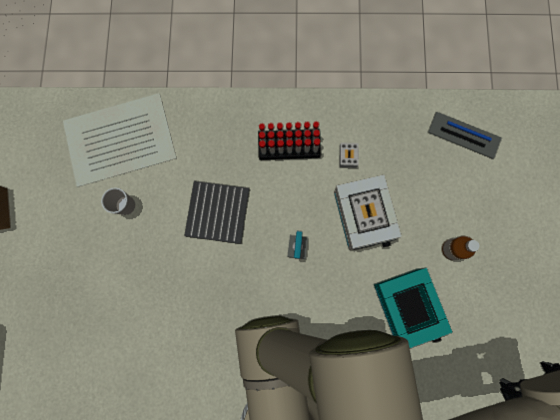

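The top view shows two block-like things: one at (368,211), seated in the white heater, and a smaller one at (349,155) on the table. The first fits: it is larger, and it sits flush in the white heater rather than the turquoise one at (414,307). The puller is at (298,245), the plate at (217,212), the rack at (290,141), the beaker at (117,202) and the bottle at (463,248). I'll confirm with an enlarged crop.

```bash
python3 - <<'E'
from h import *
s=pickle.load(open('pics/top0.pkl','rb'));im=s['pixels'][:,:,::-1]
a=cv2.resize(im[165:265,270:410],None,fx=5.5,fy=5.5,interpolation=cv2.INTER_CUBIC)
cv2.imwrite('pics/c1.png',a)
P=world(s)
for n,(u,v) in dict(block=(375,205),heat=(345,200),small=(349,150),bar=(299,240),stand=(293,250),plate=(217,212),table=(270,300)).items(): print(n,P[v,u])
# plate: top mask by height
def rect(mask,z,name):
    n,l,st,c=cv2.connectedComponentsWithStats(mask.astype(np.uint8))
    i=1+np.argmax(st[1:,4]); v,u=np.where(l==i); q=ray_z(s,np.c_[u,v],z)[:,:2]
    r=cv2.minAreaRect((q*1000).astype(np.float32)); print(name,r,st[i,4])
def win(u0,u1,v0,v1):
    m=np.zeros(P.shape[:2],bool); m[v0:v1,u0:u1]=1; return m
z=P[...,2]
rect(win(175,260,170,255)&(z>.006)&(z<.03),.012,'plate')
rect(win(325,405,165,255)&(z>.07)&(z<.09),.08,'heater')
rect(win(285,312,225,265)&(z>.075),.1,'bar')
rect(win(280,315,225,265)&(z>.015)&(z<.035),.025,'stand')
E
```

```text
block [ 0.5771948  -0.22461286  0.08115913]
heat [ 0.5895542  -0.14695004  0.08072105]
small [ 0.74471609 -0.16783433  0.01979665]
bar [ 0.481961   -0.02755585  0.09561151]
stand [ 0.46125258 -0.01325343  0.0237032 ]
plate [0.5647909  0.19968112 0.00956534]
table [0.32677737 0.04722984 0.00229355]
plate ((566.9178466796875, 199.8528594970703), (160.6322479248047, 159.99111938476562), 83.12212371826172) 3233
heater ((561.6580200195312, -207.59869384765625), (173.11776733398438, 131.26699829101562), 14.079410552978516) 3080
bar ((471.5870056152344, -24.908174514770508), (15.795658111572266, 67.38127899169922), 84.89659118652344) 173
stand ((474.0516052246094, -8.953428268432617), (17.395540237426758, 60.054988861083984), 83.62334442138672) 143
```

View pics/c1.png

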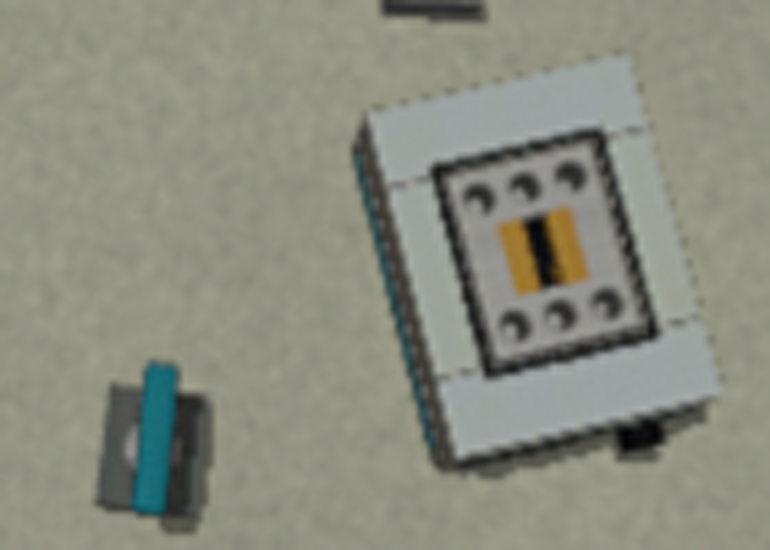

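Confirmed: the block is in the white heater, with its slot along the heater's long axis (yaw about +14). Next I'll refine the poses by colour.

```bash
cat > seg.py <<'E'
from h import *
def measure(s,mask,z,uvwin=None):
    n,l,st,c=cv2.connectedComponentsWithStats(mask.astype(np.uint8))
    i=1+np.argmax(st[1:,4]); v,u=np.where(l==i); q=ray_z(s,np.c_[u,v],z)[:,:2]*1000
    m=q.mean(0); C=np.cov((q-m).T); w,V=np.linalg.eigh(C); a=np.degrees(np.arctan2(V[1,1],V[0,1]))
    return m.round(2),round((a+90)%180-90,2),np.sqrt(w*12).round(1),st[i,[0,1,2,3,4]]
E
python3 - <<'E'
from seg import *
for cam in('top','scene'):
    s=pickle.load(open(f'pics/{cam}0.pkl','rb'));P=world(s);hsv=cv2.cvtColor(s['pixels'],cv2.COLOR_RGB2HSV)
    H,S,V=[hsv[...,i].astype(int) for i in range(3)]
    x,y,z=P[...,0],P[...,1],P[...,2]
    near=lambda cx,cy,r:(abs(x-cx)<r)&(abs(y-cy)<r)
    teal=(H>80)&(H<110)&(S>120)
    print(cam,'bar',measure(s,teal&near(.472,-.025,.06)&(z>.08),.0975 if cam=='top' else .0895))
    br=(H>10)&(H<30)&(S>110)&near(.56,-.207,.04)
    mm=cv2.morphologyEx(br.astype(np.uint8),cv2.MORPH_CLOSE,np.ones((7,7)))
    print('bush',measure(s,mm,.08))
    print('heatertop',measure(s,near(.56,-.207,.13)&(abs(z-.08)<.007),.08))
    print('plate',measure(s,near(.567,.2,.12)&(abs(z-.012)<.005)&(V<110),.012))
    ht=near(.56,-.207,.06)&(abs(z-.08)<.012)
    im=s['pixels']
    v,u=np.where(ht); b=cv2.resize(im[v.min():v.max(),u.min():u.max(),::-1],None,fx=7,fy=7,interpolation=cv2.INTER_CUBIC); cv2.imwrite(f'pics/b_{cam}.png',b);print(u.min(),v.min(),b.shape)
E
```

```text
top bar (array([469.82, -24.55]), np.float64(-5.26), array([15.3, 66.4]), array([294, 231,   8,  27, 156], dtype=int32))
bush (array([ 563.69, -207.19]), np.float64(-73.14), array([32.7, 34.9]), array([361, 203,  16,  15, 164], dtype=int32))
heatertop (array([ 562.43, -207.68]), np.float64(14.11), array([134.6, 174.2]), array([ 336,  174,   66,   74, 3025], dtype=int32))
plate (array([566.5 , 199.67]), np.float64(73.22), array([160.9, 163.2]), array([ 184,  180,   66,   64, 2811], dtype=int32))
345 189 (315, 329, 3)
scene bar (array([470.06, -21.3 ]), np.float64(-4.43), array([10.1, 62.7]), array([228, 197,  18,  13,  65], dtype=int32))
bush (array([ 564.04, -206.2 ]), np.float64(-66.94), array([31.4, 34. ]), array([208, 262,  18,  15, 157], dtype=int32))
heatertop (array([ 567.91, -210.92]), np.float64(14.03), array([134.7, 172.2]), array([ 172,  239,   88,   68, 3290], dtype=int32))
plate (array([569.49, 196.63]), np.float64(59.07), array([161.5, 163.1]), array([ 273,  167,   74,   54, 2029], dtype=int32))
180 243 (399, 490, 3)
```

apply_moves(series=[1, 0.028, 0.048, 0, 1, 1, 0.028, 0.048, 0, 1, 1, 0.028, 0.048, 0, 1, 1, 0.028, 0.048, 0, 1, 1, 0.028, 0.048, 0, 1, 1, 0.028, 0.048, 0, 1, 1, 0.028, 0.048, 0, 1, 1, 0.028, 0.048, 0, 1], newtons=60)

```text
time_s: 0.77
position: [0.2875, -0.3317, 0.2311]
ee_rot: [-180.0, -0.0, 70.4]
wrist_force: [-0.2, -0.5, 0.9]
grip_width: 0.0857
```

apply_moves(series=[1, 0.028, 0.048, 0, 1, 1, 0.028, 0.048, 0, 1, 1, 0.028, 0.048, 0, 1, 1, 0.028, 0.048, 0, 1, 1, 0.028, 0.048, 0, 1, 1, 0.028, 0.048, 0, 1, 1, 0.028, 0.048, 0, 1, 1, 0.028, 0.048, 0, 1])

```text
time_s: 1.43
position: [0.377, -0.1781, 0.2311]
ee_rot: [-180.0, -0.0, 118.4]
wrist_force: [-0.0, 0.3, 0.7]
grip_width: 0.0852
```

apply_moves(series=[1, 0.028, 0.048, 0, 1, 1, 0.028, 0.048, 0, 1, 1, 0.028, 0.048, 0, 1, 1, 0.028, 0.048, 0, 1, 1, 0.028, 0.048, 0, 1, 1, 0.028, 0.048, 0, 1, 1, 0.028, 0.048, 0, 1, 1, 0.028, 0.048, 0, 1])

```text
time_s: 2.1
position: [0.4666, -0.0245, 0.231]
ee_rot: [180.0, -0.0, 166.4]
wrist_force: [-0.2, 0.1, 0.4]
grip_width: 0.0853
```

apply_moves(series=[1, 0.01, 0.002, -0.04, 1, 1, 0, 0, -0.05, 0.48, 1, 0, 0, -0.05, 0, 1, 0, 0, 0, 0, 1, 0, 0, 0, 0])

```text
time_s: 2.52
position: [0.47, -0.0247, 0.1751]
ee_rot: [180.0, -0.1, 175.0]
wrist_force: [-0.4, -0.4, 0.7]
grip_width: 0.0857
```

apply_moves(series=[1, 0, 0, -0.04, 0, 1, 0, 0, -0.04, 0, 1, 0, 0, -0.04, 0, 1, 0, 0, -0.04, 0, 1, 0, 0, -0.04, 0, 0.6, 0, 0, -0.04, 0, 0.6, 0, 0, -0.02, 0, 0.6, 0, 0, 0, 0])

```text
time_s: 3.18
position: [0.4702, -0.0249, 0.071]
ee_rot: [180.0, -0.1, 175.0]
wrist_force: [0.6, 0.6, -0.1]
grip_width: 0.0521
```

```bash
python3 - <<'E'
from h import *
s=snap('scene','g1'); cv2.imwrite('pics/g1c.png',cv2.resize(s['pixels'][130:290,140:340,::-1],None,fx=3.5,fy=3.5))
o=monitor.get_obs();print(o['position'],o['wrist_force'])
E
```

```text
[ 0.47069314 -0.02499822  0.07188203] [-0.1376792   0.27769763 -0.65846853]
```

View pics/g1c.png

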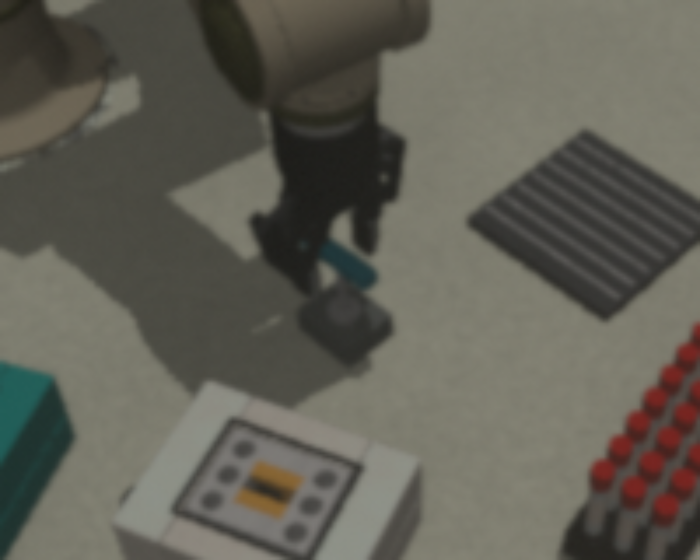

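The open jaws straddle the teal bar at crop (345,265), so I'll close them.

apply_moves(series=[0.3, 0, 0, 0, 0, 0.1, 0, 0, 0, 0, 0, 0, 0, 0, 0, 0, 0, 0, 0, 0, 0, 0, 0, 0, 0, 0, 0, 0, 0, 0], newtons=60)

```text
time_s: 3.73
position: [0.4709, -0.0248, 0.0722]
ee_rot: [-180.0, 0.1, 175.0]
wrist_force: [-1.2, 1.0, 7.3]
grip_width: 0.0147
```

apply_moves(series=[0, 0, 0, 0, 0, 0, 0, 0, 0.02, 0, 0, 0, 0, 0.04, 0, 0, 0, 0, 0.05, 0, 0, 0, 0, 0.06, 0, 0, 0, 0, 0.06, 0, 0, 0, 0, 0.06, 0, 0, 0, 0, 0.02, 0])

```text
time_s: 4.4
position: [0.4713, -0.0251, 0.1988]
ee_rot: [-179.9, 0.3, 175.0]
wrist_force: [-0.6, -0.5, -0.9]
grip_width: 0.0147
```

apply_moves(series=[0, 0, 0, 0, 0, 0, 0, 0, 0, 0])

```text
time_s: 4.57
position: [0.47, -0.0247, 0.1946]
ee_rot: [180.0, -0.0, 175.0]
wrist_force: [-0.6, -0.5, -2.5]
grip_width: 0.0146
```

```bash
python3 - <<'E'
from seg import *
o=monitor.get_obs();print(o['position'],o['wrist_force'],o['grip_width'],o['ee_rot'])
s=snap('scene','g2'); cv2.imwrite('pics/g2c.png',cv2.resize(s['pixels'][100:290,140:340,::-1],None,fx=3.1,fy=3.1,interpolation=cv2.INTER_CUBIC))
t=snap('top','t2'); cv2.imwrite('pics/t2c.png',cv2.resize(t['pixels'][170:300,230:410,::-1],None,fx=4,fy=4,interpolation=cv2.INTER_CUBIC))
E
```

```text
[ 0.46996199 -0.02472365  0.19456036] [-0.61268525 -0.49001519 -2.54028902] 0.014597265993003452 [ 1.79993126e+02 -4.92172842e-02  1.74983030e+02]
```

View pics/g2c.png

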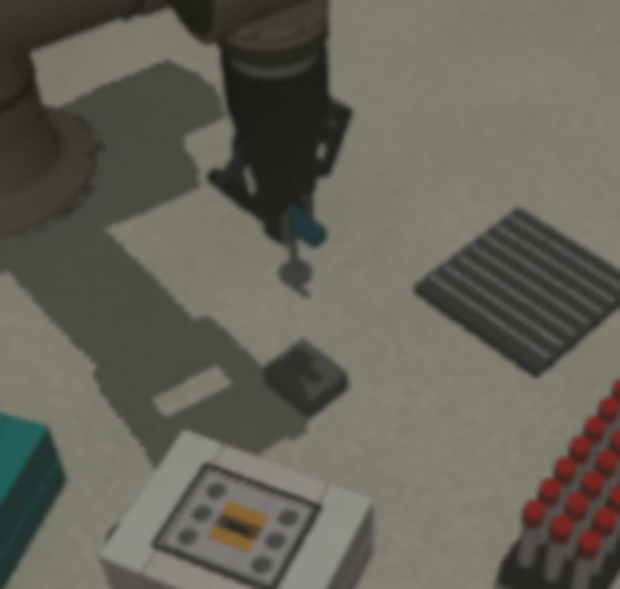

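View pics/t2c.png

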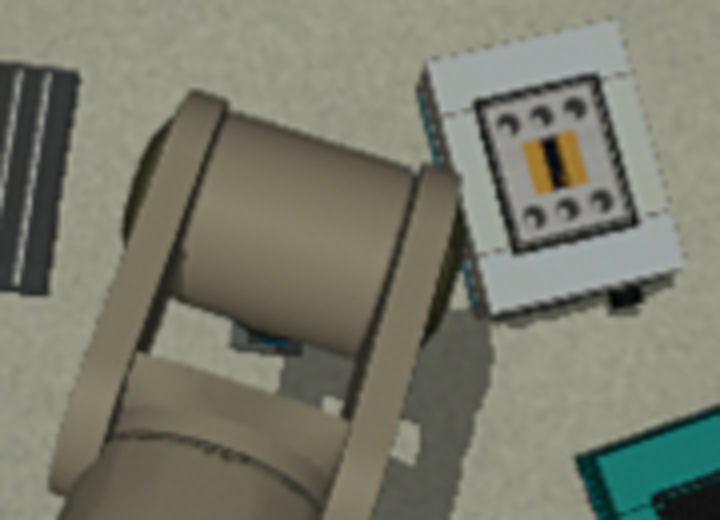

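apply_moves(series=[0, 0.0292, -0.057, 0, 0.4, 0, 0.0292, -0.057, 0, 0.4, 0, 0.0292, -0.057, 0, 0.4, 0, 0.0292, -0.057, 0, 0.4, 0, 0.0292, -0.057, 0, 0.4, 0, 0.0292, -0.057, 0, 0.4, 0, 0.0292, -0.057, 0, 0.4, 0, 0.0292, -0.057, 0, 0.4])

```text
time_s: 5.33
position: [0.5638, -0.2082, 0.1935]
ee_rot: [179.9, -0.1, -165.7]
wrist_force: [-0.7, 0.7, -1.0]
grip_width: 0.0152
```

apply_moves(series=[0, 0, 0, -0.05, 0, 0, 0, 0, -0.03, 0, 0, 0, 0, 0, 0, 0, 0, 0, 0, 0])

```text
time_s: 5.67
position: [0.5633, -0.2069, 0.162]
ee_rot: [179.9, -0.1, -165.8]
wrist_force: [-0.4, 0.6, -1.5]
grip_width: 0.0148
```

```bash
python3 - <<'E'
from seg import *
o=monitor.get_obs();print(o['position'],o['wrist_force'],o['grip_width'],o['ee_rot'],o['joints'])
s=snap('scene','g3'); cv2.imwrite('pics/g3c.png',cv2.resize(s['pixels'][200:300,170:270,::-1],None,fx=6,fy=6,interpolation=cv2.INTER_CUBIC))
# project predicted points
K=np.array(s['K']);d=np.array(s['dist']);Rm=rot(s)
def proj(p):
    c=(np.array(p)-s['position'])@Rm; c=c*[1,-1,-1]
    return cv2.projectPoints(c.reshape(1,1,3),np.zeros(3),np.zeros(3),K,d)[0].ravel()
p=o['position'];tip=p-[0,0,.0657];a=np.radians(o['ee_rot'][2]);e=np.array([np.cos(a),np.sin(a),0])
b=tip+[0,0,.083]
for n,q in dict(tip=tip,pin1=tip+[0,0,.003]+.015*e,pin2=tip+[0,0,.003]-.015*e,collar=tip+[0,0,.0185],bar1=b+.035*e,bar2=b-.035*e,mouth=[.5635,-.2072,.08]).items():
    u=proj(q); print(n,u.round(1),((u-[170,200])*6+2.5).round(0))
E
```

```text
[ 0.56329709 -0.20691931  0.16197669] [-0.41655447  0.57173775 -1.46558305] 0.014833858598352862 [ 1.79878116e+02 -1.20670599e-01 -1.65816821e+02] [-3.13444936e+01  3.07084307e+01  7.75195754e+01 -7.58834714e-04
  7.19435064e+01 -1.35527308e+02]
tip [215.3 265.6] [275. 396.]
pin1 [209.5 262.8] [240. 379.]
pin2 [220.9 267.1] [308. 405.]
collar [214.5 261.2] [269. 370.]
bar1 [197.2 239.6] [166. 240.]
bar2 [225.7 250. ] [337. 303.]
mouth [216.1 269.5] [279. 419.]
```

View pics/g3c.png

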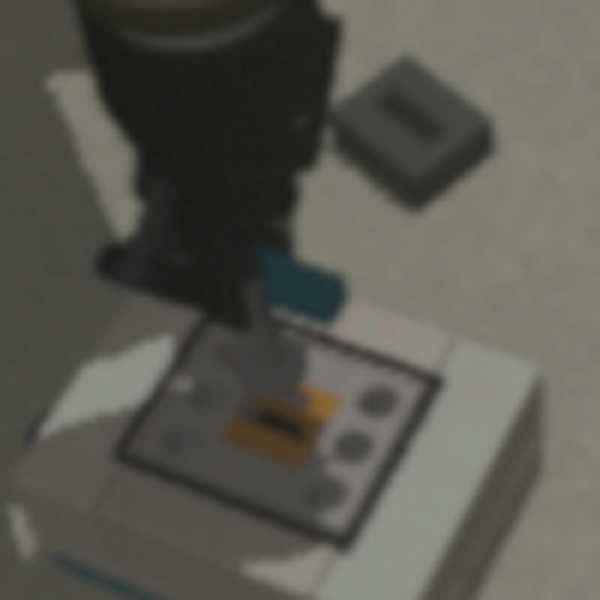

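apply_moves(series=[0, 0, 0, -0.02, 0, 0, 0, 0, -0.01, 0, 0, 0, 0, 0, 0, 0, 0, 0, 0, 0])

```text
time_s: 6.05
position: [0.5637, -0.2071, 0.1512]
ee_rot: [180.0, -0.0, -165.8]
wrist_force: [-0.2, -0.2, -2.2]
grip_width: 0.0149
```

```bash
python3 - <<'E'
from seg import *
o=monitor.get_obs();print(o['position'],o['wrist_force'],o['ee_rot'])
s=snap('scene','g4'); cv2.imwrite('pics/g4c.png',cv2.resize(s['pixels'][235:285,190:250,::-1],None,fx=12,fy=12,interpolation=cv2.INTER_CUBIC))
K=np.array(s['K']);d=np.array(s['dist']);Rm=rot(s)
def proj(p):
    c=(np.array(p)-s['position'])@Rm; c=c*[1,-1,-1]
    return cv2.projectPoints(c.reshape(1,1,3),np.zeros(3),np.zeros(3),K,d)[0].ravel()
p=o['position'];tip=p-[0,0,.0657];a=np.radians(o['ee_rot'][2]);e=np.array([np.cos(a),np.sin(a),0])
b=tip+[0,0,.083]
for n,q in dict(tip=tip,pin1=tip+[0,0,.003]+.015*e,pin2=tip+[0,0,.003]-.015*e,ctop=tip+[0,0,.0235],bar2=b-.035*e,mouth=[.5635,-.2072,.08]).items():
    u=proj(q); print(n,u.round(1),((u-[190,235])*12+6).round(0))
E
```

```text
[ 0.56372797 -0.20708344  0.15121714] [-0.2088596  -0.21832338 -2.17701833] [ 1.79988566e+02 -1.02049393e-02 -1.65808418e+02]
tip [215.9 268.2] [317. 405.]
pin1 [210.2 265.4] [248. 371.]
pin2 [221.5 269.7] [383. 423.]
ctop [214.8 262.8] [304. 339.]
bar2 [226.2 253. ] [441. 222.]
mouth [216.1 269.5] [319. 420.]
```

View pics/g4c.png

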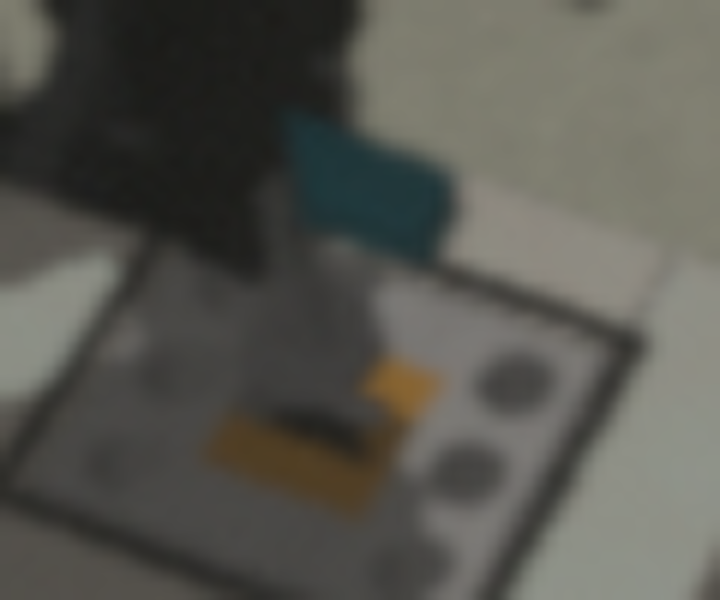

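```bash
python3 - <<'E'
from seg import *
o=monitor.get_obs();p=o['position'];a=np.radians(14.2);ex=np.array([np.cos(a),np.sin(a)]);ey=np.array([-ex[1],ex[0]])
for tag in('scene0','g3','g4'):
    s=pickle.load(open(f'pics/{tag}.pkl','rb'));P=world(s);hsv=cv2.cvtColor(s['pixels'],cv2.COLOR_RGB2HSV)
    m=(hsv[...,0]>80)&(hsv[...,0]<110)&(hsv[...,1]>110)&(P[...,2]>.085)&(P[...,2]<.25)
    if tag=='scene0': m&=abs(P[...,0]-.47)<.05
    m&=P[...,1]>-.3
    Q=P[m]; L=(Q[:,:2]-p[:2])@np.c_[ex,ey]
    print(tag,len(Q),'z',np.percentile(Q[:,2],[5,25,50,75,95]).round(4),'x',np.percentile(L[:,0],[2,50,98]).round(4),'y',np.percentile(L[:,1],[2,50,98]).round(4))
    # heater top depth & offset check
    n=(abs(P[...,0]-.563)<.04)&(abs(P[...,1]+.207)<.04)&(abs(P[...,2]-.08)<.01); print(np.median(P[n][:,2]))
    if tag=='g4':
        for q,l in sorted(zip(Q.round(4).tolist(),L.round(4).tolist()),key=lambda t:t[0][2])[::4]: print(q[2],l)
E
```

```text
scene0 78 z [0.0957 0.097  0.0978 0.0989 0.1006] x [-0.0708 -0.0415 -0.0148] y [0.185  0.1964 0.2102]
0.0796688868703852
g3 189 z [0.0887 0.0908 0.0922 0.0956 0.1878] x [0.0102 0.2559 0.2838] y [-0.0071  1.0742  1.1476]
0.07956921329020389
g4 181 z [0.0885 0.0908 0.092  0.0939 0.1767] x [0.0116 0.2572 0.2838] y [-0.0072  1.0788  1.1476]
0.07959647189049157
0.0858 [0.2468, 1.1453]
0.0881 [0.2623, 1.1483]
0.0884 [0.2562, 1.082]
0.0887 [0.2776, 1.1276]
0.0891 [0.2638, 1.0585]
0.0893 [0.281, 1.0497]
0.0898 [0.2489, 1.0756]
0.0899 [0.2813, 1.1003]
0.0902 [0.2522, 1.1299]
0.0904 [0.2788, 1.1158]
0.0905 [0.2713, 1.1389]
0.0907 [0.2463, 1.0899]
0.0908 [0.2578, 1.0438]
0.0909 [0.2688, 1.0746]
0.091 [0.2774, 1.07]
0.0912 [0.2455, 1.0455]
0.0913 [0.2663, 1.0901]
0.0914 [0.2749, 1.0597]
0.0915 [0.2479, 1.0545]
0.0916 [0.2652, 1.0458]
0.0917 [0.2762, 1.0512]
0.0918 [0.2676, 1.0808]
0.0919 [0.2627, 1.061]
0.092 [0.2614, 1.0689]
0.0921 [0.2701, 1.039]
0.0922 [0.2493, 1.0453]
0.0925 [0.2824, 1.0612]
0.0926 [0.28, 1.0769]
0.0927 [0.2615, 1.042]
0.0929 [0.2566, 1.0476]
0.0932 [0.2539, 1.0887]
0.0934 [0.2812, 1.0673]
0.0935 [0.2689, 1.044]
0.0937 [0.2578, 1.0637]
0.094 [0.2702, 1.1402]
0.0946 [0.2591, 1.0541]
0.0953 [0.2591, 1.0785]
0.1735 [0.0182, -0.0051]
0.1746 [0.0277, -0.0047]
0.1749 [0.0163, -0.0013]
0.1755 [0.021, -0.0054]
0.176 [0.0315, -0.0069]
0.1764 [0.0142, -0.0062]
0.1767 [0.019, -0.0015]
0.1777 [0.009, -0.0008]
0.1786 [0.0114, -0.0005]
```

```bash
cat > fit.py <<'E'
from seg import *
def projm(s,p):
    K=np.array(s['K']);d=np.array(s['dist']);c=(np.atleast_2d(p)-s['position'])@rot(s)*[1,-1,-1]
    return cv2.projectPoints(c.reshape(-1,1,3),np.zeros(3),np.zeros(3),K,d)[0].reshape(-1,2)
def overlay(s,pos,yawdeg,u0,v0,u1,v1,f,fn,mouth,myaw,tcp2tip=.0657,off=(0,0,0)):
    im=cv2.resize(s['pixels'][v0:v1,u0:u1,::-1],None,fx=f,fy=f,interpolation=cv2.INTER_CUBIC)
    im=np.clip(im.astype(int)*1.7,0,255).astype(np.uint8)
    T=lambda q:((q-[u0,v0])*f+f/2).astype(int)
    a=np.radians(yawdeg);M=np.array([[np.cos(a),-np.sin(a),0],[np.sin(a),np.cos(a),0],[0,0,1]])
    tip=np.array(pos)-[0,0,tcp2tip]+off
    def loop(pts,col): cv2.polylines(im,[T(projm(s,pts)).reshape(-1,1,2)],True,col,1)
    for z in(.075,.091): loop(tip+np.array([[-.035,-.008,z],[.035,-.008,z],[.035,.008,z],[-.035,.008,z]])@M.T,(0,255,255))
    t=np.linspace(0,2*np.pi,30)
    for z in(.0185,.0235): loop(tip+np.c_[.014*np.cos(t),.014*np.sin(t),z+0*t],(0,255,0))
    for z in(0,.006): loop(tip+np.array([[-.015,-.003,z],[.015,-.003,z],[.015,.003,z],[-.015,.003,z]])@M.T,(0,0,255))
    a=np.radians(myaw);M=np.array([[np.cos(a),-np.sin(a),0],[np.sin(a),np.cos(a),0],[0,0,1]])
    for x,y in((.018,.006),(.045,.035),(.047,.037)): loop(np.array(mouth)+np.array([[-x,-y,0],[x,-y,0],[x,y,0],[-x,y,0]])@M.T,(255,0,255))
    cv2.imwrite(fn,im)
E
python3 - <<'E'
from fit import *
o=monitor.get_obs();s=pickle.load(open('pics/g4.pkl','rb'))
overlay(s,o['position'],14.2,180,235,246,285,12,'pics/ov4.png',[.5635,-.2072,.08],14.1)
E
```

```text
(no output)
```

View pics/ov4.png

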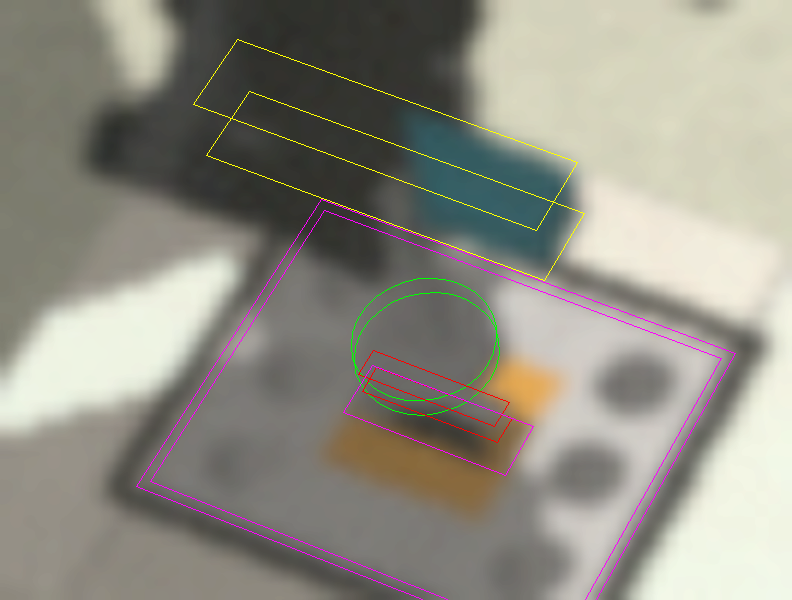

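The overlay agrees to within about 1 px, so I'll descend in small steps and watch the force.

apply_moves(series=[0, 0, 0, -0.01, 0, 0, 0, 0, -0.005, 0, 0, 0, 0, -0.005, 0, 0, 0, 0, 0, 0])

```text
time_s: 6.43
position: [0.5636, -0.2071, 0.1427]
ee_rot: [180.0, -0.0, -165.8]
wrist_force: [0.9, 0.2, -0.9]
grip_width: 0.0148
```

apply_moves(series=[0, 0, 0, -0.004, 0, 0, 0, 0, -0.004, 0, 0, 0, 0, 0, 0])

```text
time_s: 6.68
position: [0.5637, -0.2072, 0.1398]
ee_rot: [180.0, -0.0, -165.8]
wrist_force: [-0.7, -0.0, -1.2]
grip_width: 0.0149
```

apply_moves(series=[0, 0, 0, -0.006, 0, 0, 0, 0, -0.006, 0, 0, 0, 0, -0.006, 0, 0, 0, 0, 0, 0])

```text
time_s: 7.02
position: [0.5636, -0.2071, 0.1322]
ee_rot: [180.0, -0.0, -165.8]
wrist_force: [1.2, -0.2, -1.3]
grip_width: 0.015
```

apply_moves(series=[0, 0, 0, -0.005, 0, 0, 0, 0, -0.005, 0, 0, 0, 0, 0, 0])

```text
time_s: 7.27
position: [0.5636, -0.2071, 0.1284]
ee_rot: [180.0, -0.0, -165.8]
wrist_force: [-0.6, 0.4, -0.9]
grip_width: 0.0148
```

apply_moves(series=[0, 0, 0, -0.0025, 0, 0, 0, 0, 0, 0])

```text
time_s: 7.43
position: [0.5637, -0.2072, 0.1278]
ee_rot: [180.0, -0.0, -165.8]
wrist_force: [-0.0, -0.6, -0.4]
grip_width: 0.0151
```

apply_moves(series=[0, 0, 0, -0.0025, 0, 0, 0, 0, 0, 0])

```text
time_s: 7.6
position: [0.564, -0.2073, 0.1273]
ee_rot: [-180.0, 0.0, -165.8]
wrist_force: [-1.3, 0.9, 0.9]
grip_width: 0.0147
```

apply_moves(series=[0, 0, 0, -0.0025, 0, 0, 0, 0, 0, 0, 0, 0, 0, 0, 0])

```text
time_s: 7.85
position: [0.5641, -0.2073, 0.1272]
ee_rot: [-179.9, 0.1, -165.8]
wrist_force: [-2.7, 1.6, 8.3]
grip_width: 0.0148
```

```bash
python3 - <<'E'
from fit import *
o=monitor.get_obs();print(o['position'],o['wrist_force'],o['wrist_torque'])
s=snap('scene','g5')
overlay(s,o['position'],14.2,180,235,246,285,12,'pics/ov5.png',[.5635,-.2072,.08],14.1)
E
```

```text
[ 0.56412635 -0.2073145   0.12724913] [-2.73414596  1.56594305  8.27766256] [ 0.28085462  0.50527759 -0.02259292]
```

View pics/ov5.png

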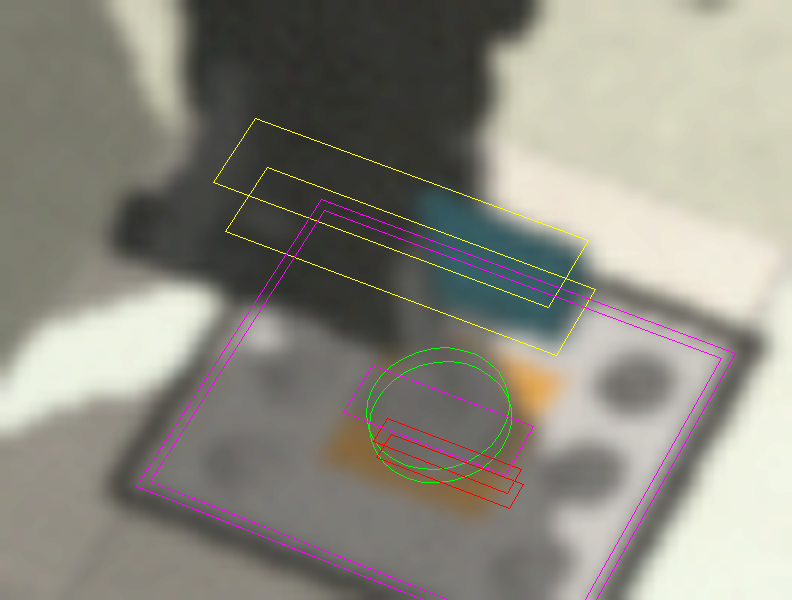

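The collar is resting on the block: 8 N, at exactly the predicted height of 0.1272. I'll turn clockwise 90°.

apply_moves(series=[0, 0, 0, 0.002, -0.5, 0, 0, 0, 0, -1, 0, 0, 0, 0, -1, 0, 0, 0, 0, -1, 0, 0, 0, 0, -1, 0, 0, 0, 0, -1, 0, 0, 0, 0, 0])

```text
time_s: 8.48
position: [0.5643, -0.2075, 0.1273]
ee_rot: [-180.0, 0.1, 161.0]
wrist_force: [0.6, -0.4, 3.6]
grip_width: 0.0151
```

```bash
python3 - <<'E'
from h import *
o=monitor.get_obs();print(o['position'],o['wrist_force'],o['wrist_torque'],o['ee_rot'],o['joints'])
E
```

```text
[ 0.56432974 -0.20749863  0.12728283] [ 0.60237211 -0.3529851   3.64335416] [-0.09772076 -0.17654537  0.02867765] [-1.79980234e+02  1.16254401e-01  1.60974790e+02] [-3.13430643e+01  3.26891727e+01  7.98032865e+01  5.94753838e-03
  6.73897460e+01 -1.02320115e+02]
```

apply_moves(series=[0, 0, 0, 0, -1, 0, 0, 0, 0, -1, 0, 0, 0, 0, -1, 0, 0, 0, 0, -1, 0, 0, 0, 0, -1, 0, 0, 0, 0, 0])

```text
time_s: 8.98
position: [0.5642, -0.2075, 0.1273]
ee_rot: [180.0, 0.1, 131.2]
wrist_force: [0.8, -0.4, 3.0]
grip_width: 0.0152
```

apply_moves(series=[0, 0, 0, 0, -1, 0, 0, 0, 0, -1, 0, 0, 0, 0, -1, 0, 0, 0, 0, -1, 0, 0, 0, 0, -0.5, 0, 0, 0, 0, 0])

```text
time_s: 9.48
position: [0.5641, -0.2072, 0.1272]
ee_rot: [179.9, 0.0, 104.4]
wrist_force: [0.9, 1.8, 4.3]
grip_width: 0.0149
```

```bash
python3 - <<'E'
from h import *
o=monitor.get_obs();print(o['position'],o['wrist_force'],o['wrist_torque'],o['ee_rot'],o['joints'])
s=snap('scene','g6');cv2.imwrite('pics/g6.c.png',cv2.resize(s['pixels'][215:315,160:280,::-1],None,fx=6,fy=6,interpolation=cv2.INTER_CUBIC))
E
```

```text
[ 0.5641429  -0.20721384  0.12724676] [0.87485172 1.79127734 4.34914698] [ 0.10968518 -0.15905983 -0.0374056 ] [1.79940158e+02 3.65488212e-02 1.04382992e+02] [-3.13339953e+01  3.26836153e+01  7.98183906e+01  1.87589234e-02
  6.74300482e+01 -4.57241962e+01]
```

View pics/g6.c.png

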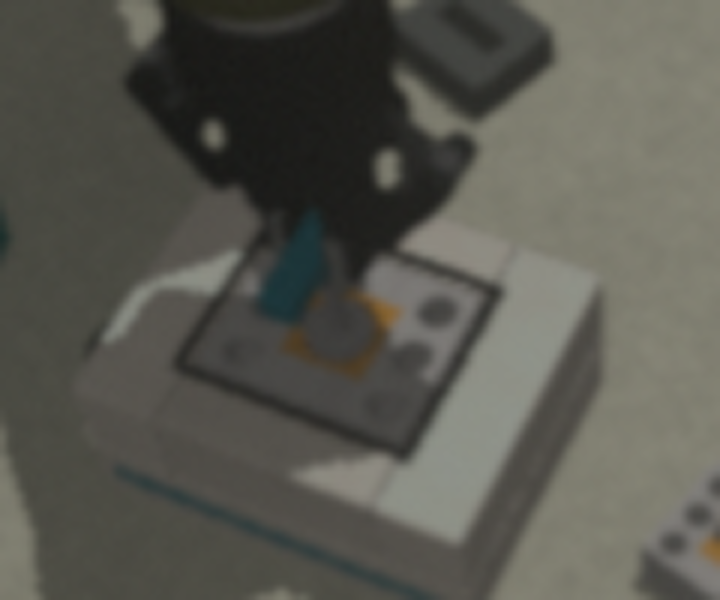

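apply_moves(series=[0, 0, 0, 0, 0, 0, 0, 0, 0.005, 0, 0, 0, 0, 0.005, 0, 0, 0, 0, 0.005, 0, 0, 0, 0, 0.005, 0, 0, 0, 0, 0.005, 0, 0, 0, 0, 0, 0], newtons=110)

```text
time_s: 10.12
position: [0.5635, -0.2071, 0.1363]
ee_rot: [-180.0, -0.0, 104.2]
wrist_force: [0.8, -0.2, -7.7]
grip_width: 0.0141
```

apply_moves(series=[0, 0, 0, 0.01, 0, 0, 0, 0, 0.01, 0, 0, 0, 0, 0.01, 0, 0, 0, 0, 0.01, 0, 0, 0, 0, 0, 0])

```text
time_s: 10.53
position: [0.5642, -0.2074, 0.1539]
ee_rot: [179.9, 0.1, 104.2]
wrist_force: [-0.3, -0.3, -8.0]
grip_width: 0.0141
```

```bash
python3 - <<'E'
from h import *
o=monitor.get_obs();print(o['position'],o['wrist_force'],o['wrist_torque'],o['ee_rot'])
s=snap('scene','g7');cv2.imwrite('pics/g7.c.png',cv2.resize(s['pixels'][195:315,160:300,::-1],None,fx=5,fy=5,interpolation=cv2.INTER_CUBIC))
E
```

```text
[ 0.56416571 -0.20744496  0.15387802] [-0.3151333  -0.32982969 -8.00999561] [-0.05325229 -0.0734343   0.00229084] [1.79926988e+02 7.64258972e-02 1.04188926e+02]
```

View pics/g7.c.png

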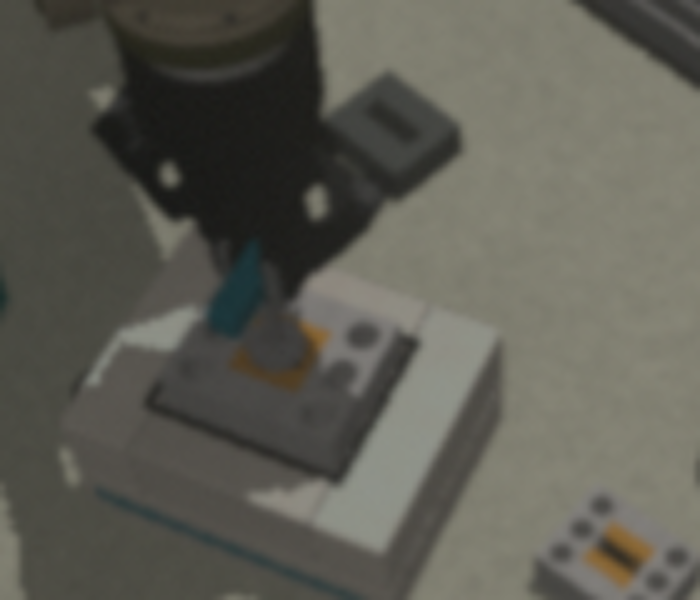

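apply_moves(series=[0, 0, 0, 0.012, 0, 0, 0, 0, 0.014, 0, 0, 0, 0, 0.016, 0, 0, 0, 0, 0.016, 0, 0, 0, 0, 0.016, 0, 0, 0, 0, 0.016, 0, 0, 0, 0, 0.016, 0, 0, 0, 0, 0.014, 0])

```text
time_s: 11.25
position: [0.5638, -0.2073, 0.2016]
ee_rot: [180.0, 0.0, 104.2]
wrist_force: [0.4, -0.6, -8.4]
grip_width: 0.0135
```

apply_moves(series=[0, 0, 0, 0.01, 0, 0, 0, 0, 0, 0, 0, 0, 0, 0, 0])

```text
time_s: 11.5
position: [0.5638, -0.2072, 0.2047]
ee_rot: [180.0, -0.0, 104.2]
wrist_force: [0.3, 0.4, -8.7]
grip_width: 0.0142
```

```bash
python3 - <<'E'
from h import *
o=monitor.get_obs();print(o['position'],o['wrist_force'],o['wrist_torque'],o['ee_rot'])
s=snap('scene','g8');cv2.imwrite('pics/g8.c.png',cv2.resize(s['pixels'][165:315,140:340,::-1],None,fx=4,fy=4,interpolation=cv2.INTER_CUBIC))
P=world(s)
m=(abs(P[...,2]-(o['position'][2]-.0507))<.012)&(abs(P[...,0]-.564)<.06)&(abs(P[...,1]+.207)<.06)
Q=P[m];A=np.c_[Q[:,:2]-Q[:,:2].mean(0),np.ones(len(Q))];print(len(Q),np.linalg.lstsq(A,Q[:,2],rcond=None)[0])
E
```

```text
[ 0.56378437 -0.20718775  0.20470954] [ 0.25320427  0.37931725 -8.67304809] [-0.03609441  0.03065457 -0.00937262] [ 1.79998746e+02 -1.23707289e-03  1.04187567e+02]
947 [-0.040565    0.02722866  0.15302353]
```

View pics/g8.c.png

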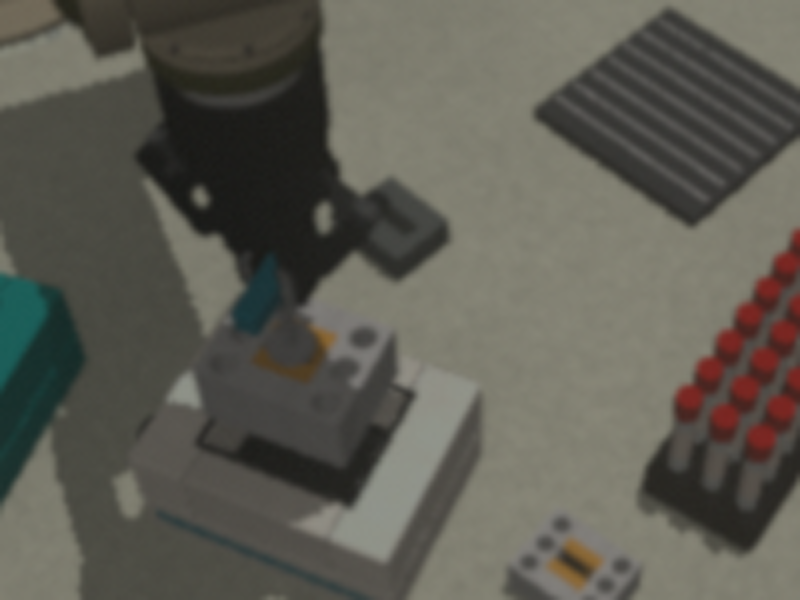

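apply_moves(series=[0, 0, 0.01, 0, 0, 0, 0, 0.02, 0, 0, 0, 0, 0.03, 0, 0, 0, 0, 0.04, 0, 0, 0, 0, 0.05, 0, 0, 0, 0, 0.05, 0, 0, 0, 0, 0.05, 0, 0, 0, 0, 0.05, 0, 0])

```text
time_s: 12.22
position: [0.5635, -0.0846, 0.2048]
ee_rot: [180.0, -0.0, 104.2]
wrist_force: [0.6, -0.5, -8.1]
grip_width: 0.0139
```

apply_moves(series=[0, 0.001, 0.05, 0, -0.44, 0, 0.001, 0.05, 0, -0.44, 0, 0.001, 0.05, 0, -0.44, 0, 0.001, 0.05, 0, -0.44, 0, 0.001, 0.05, 0, -0.44, 0, 0.001, 0.05, 0, -0.44, 0, 0.001, 0.05, 0, -0.44, 0, 0.001, 0.05, 0, -0.44])

```text
time_s: 12.88
position: [0.5662, 0.0754, 0.2048]
ee_rot: [-180.0, -0.0, 83.0]
wrist_force: [0.1, 0.5, -8.3]
grip_width: 0.014
```

apply_moves(series=[0, 0, 0.05, 0, 0, 0, 0, 0.05, 0, 0, 0, 0, 0.05, 0, 0, 0, 0, 0.05, 0, 0, 0, 0, 0.04, 0, 0, 0, 0, 0.03, 0, 0, 0, 0, 0.025, 0, 0, 0, 0, 0.015, 0, 0])

```text
time_s: 13.55
position: [0.5665, 0.1983, 0.2047]
ee_rot: [-180.0, -0.0, 83.1]
wrist_force: [-0.6, -0.5, -8.6]
grip_width: 0.0143
```

apply_moves(series=[0, 0, 0.007, -0.02, 0, 0, 0, 0, -0.03, 0, 0, 0, 0, -0.04, 0, 0, 0, 0, -0.04, 0, 0, 0, 0, -0.03, 0, 0, 0, 0, -0.02, 0, 0, 0, 0, 0, 0, 0, 0, 0, 0, 0])

```text
time_s: 14.22
position: [0.5671, 0.1993, 0.1327]
ee_rot: [-180.0, 0.0, 83.0]
wrist_force: [-0.2, 0.4, -6.9]
grip_width: 0.014
```

```bash
python3 - <<'E'
from seg import *
o=monitor.get_obs();print(o['position'],o['wrist_force'],o['wrist_torque'],o['ee_rot'])
s=snap('scene','g9');cv2.imwrite('pics/g9.c.png',cv2.resize(s['pixels'][110:260,200:400,::-1],None,fx=4,fy=4,interpolation=cv2.INTER_CUBIC))
E
```

```text
[0.56708741 0.19927643 0.13268668] [-0.15762568  0.41582153 -6.89578779] [-0.03611468  0.00571192 -0.00179755] [-1.79988793e+02  8.03872493e-03  8.30370230e+01]
```

View pics/g9.c.png

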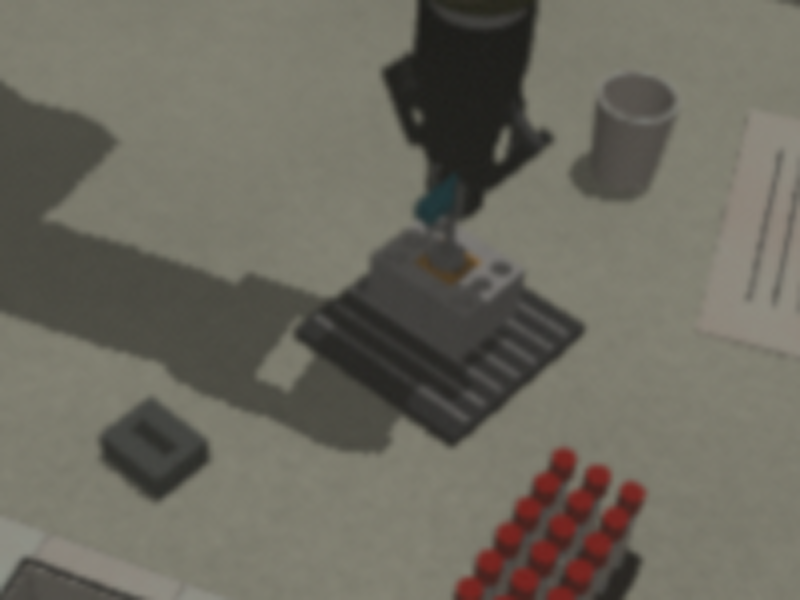

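apply_moves(series=[0, 0, 0, -0.012, 0, 0, 0, 0, -0.012, 0, 0, 0, 0, -0.01, 0, 0, 0, 0, -0.008, 0, 0, 0, 0, -0.006, 0, 0, 0, 0, -0.003, 0, 0, 0, 0, 0, 0])

```text
time_s: 14.85
position: [0.5669, 0.1996, 0.112]
ee_rot: [-180.0, 0.0, 83.1]
wrist_force: [0.8, -0.4, -8.7]
grip_width: 0.0142
```

apply_moves(series=[0, 0, 0, -0.002, 0, 0, 0, 0, -0.002, 0, 0, 0, 0, 0, 0])

```text
time_s: 15.1
position: [0.567, 0.1996, 0.1107]
ee_rot: [-180.0, -0.0, 83.1]
wrist_force: [0.1, 0.0, -8.4]
grip_width: 0.0141
```

apply_moves(series=[0, 0, 0, -0.002, 0, 0, 0, 0, -0.002, 0, 0, 0, 0, 0, 0])

```text
time_s: 15.35
position: [0.5669, 0.1996, 0.1089]
ee_rot: [-180.0, 0.0, 83.1]
wrist_force: [-0.8, -0.5, -8.2]
grip_width: 0.0142
```

apply_moves(series=[0, 0, 0, -0.0015, 0, 0, 0, 0, -0.0015, 0, 0, 0, 0, 0, 0])

```text
time_s: 15.6
position: [0.5671, 0.1996, 0.1081]
ee_rot: [180.0, -0.0, 83.1]
wrist_force: [-0.3, 0.1, -7.0]
grip_width: 0.0137
```

apply_moves(series=[0, 0, 0, -0.0015, 0, 0, 0, 0, -0.0015, 0, 0, 0, 0, 0, 0])

```text
time_s: 15.85
position: [0.5675, 0.1997, 0.1074]
ee_rot: [179.9, -0.0, 83.1]
wrist_force: [-0.1, 0.7, -1.8]
grip_width: 0.014
```

The block is down: the load dropped to the puller's weight alone. I'll lower the puller until its collar seats.

apply_moves(series=[0, 0, 0, -0.002, 0, 0, 0, 0, -0.002, 0, 0, 0, 0, -0.002, 0, 0, 0, 0, 0, 0])

```text
time_s: 16.18
position: [0.5671, 0.1996, 0.1045]
ee_rot: [180.0, -0.0, 83.1]
wrist_force: [-1.1, 1.0, -0.4]
grip_width: 0.014
```

apply_moves(series=[0, 0, 0, -0.002, 0, 0, 0, 0, -0.001, 0, 0, 0, 0, 0, 0])

```text
time_s: 16.43
position: [0.5674, 0.1997, 0.1043]
ee_rot: [179.9, -0.0, 83.1]
wrist_force: [-2.1, 0.4, 8.9]
grip_width: 0.0141
```

apply_moves(series=[0, 0, 0, 0.002, 0, 0, 0, 0, 0, 0, 0.3, 0, 0, 0, 0, 0.5, 0, 0, 0, 0, 0.6, 0, 0, 0, 0, 0.6, 0, 0, 0, 0], newtons=30)

```text
time_s: 16.93
position: [0.5669, 0.1996, 0.1037]
ee_rot: [-180.0, 0.0, 83.1]
wrist_force: [-0.2, 0.4, -0.4]
grip_width: 0.0513
```

```bash
python3 - <<'E'
from seg import *
o=monitor.get_obs();print(o['position'],o['wrist_force'],o['grip_width'])
s=snap('scene','g10');cv2.imwrite('pics/g10.c.png',cv2.resize(s['pixels'][120:220,250:370,::-1],None,fx=6,fy=6,interpolation=cv2.INTER_CUBIC))
E
```

```text
[0.56693258 0.19955497 0.10369371] [-0.16965027  0.43427022 -0.44690133] 0.051309665953131016
```

View pics/g10.c.png

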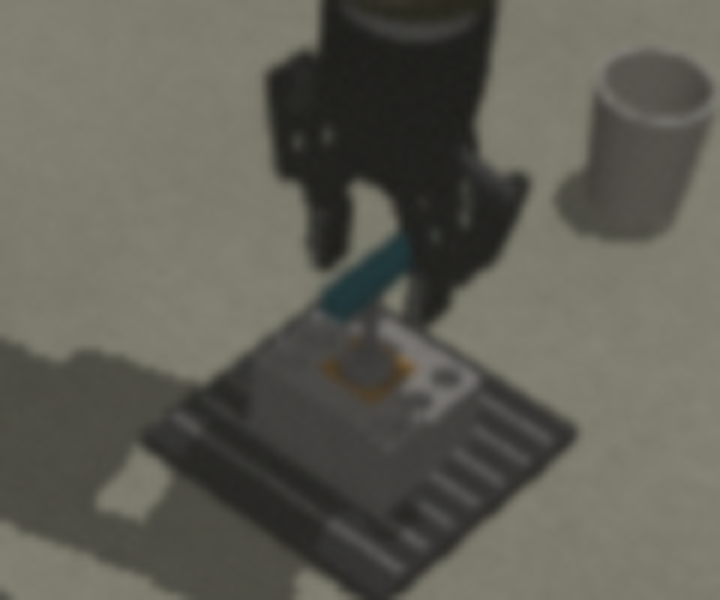

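The jaws are clear of the bar on both sides and the puller is standing. I'll retreat straight up, then move aside for a top view.

apply_moves(series=[0.6, 0, 0, 0.02, 0, 0.6, 0, 0, 0.04, 0, 0.6, 0, 0, 0.06, 0, 0.6, 0, 0, 0.06, 0, 0.6, 0, 0, 0.06, 0, 0.6, 0, 0, 0.06, 0, 0.6, 0, 0, 0.04, 0, 0.6, 0, 0, 0.02, 0])

```text
time_s: 17.65
position: [0.5675, 0.1997, 0.251]
ee_rot: [179.8, -0.1, 83.1]
wrist_force: [0.5, -1.2, -0.2]
grip_width: 0.0513
```

apply_moves(series=[0.6, -0.03, -0.04, 0, 0, 0.6, -0.05, -0.08, 0, 0, 0.6, -0.05, -0.09, 0, 0, 0.6, -0.05, -0.09, 0, 0, 0.6, -0.05, -0.09, 0, 0, 0.6, -0.05, -0.08, 0, 0, 0.6, -0.03, -0.04, 0, 0, 0.6, 0, 0, 0, 0])

```text
time_s: 18.32
position: [0.4413, -0.0067, 0.2479]
ee_rot: [-180.0, 0.0, 82.9]
wrist_force: [0.0, 0.3, 0.1]
grip_width: 0.0512
```

```bash
python3 - <<'E'
from seg import *
o=monitor.get_obs();print(o['time_s'],o['position'],o['wrist_force'])
s=snap('scene','s11');t=snap('top','t11')
P=world(t);hsv=cv2.cvtColor(t['pixels'],cv2.COLOR_RGB2HSV);x,y,z=P[...,0],P[...,1],P[...,2]
near=(abs(x-.567)<.1)&(abs(y-.2)<.1)
print('block',measure(t,near&(abs(z-.057)<.008),.057))
print('bar',measure(t,near&(hsv[...,0]>80)&(hsv[...,0]<110)&(hsv[...,1]>110)&(z>.1),.1295), np.median(z[near&(z>.1)]))
a=pickle.load(open('pics/top0.pkl','rb'))
b=np.hstack([a['pixels'][90:270,90:490],]);c=t['pixels'][90:270,90:490]
cv2.imwrite('pics/cmp.png',cv2.resize(np.vstack([b,c])[:,:,::-1],None,fx=1.6,fy=1.6))
E
```

```text
18.3167 [ 0.44125054 -0.00672053  0.2479277 ] [0.01012067 0.26372633 0.07770566]
block (array([564.64, 196.48]), np.float64(-10.46), array([74.8, 96.4]), array([200, 191,  31,  36, 590], dtype=int32))
bar (array([565.76, 196.67]), np.float64(81.99), array([14.9, 68.9]), array([197, 199,  27,  10, 159], dtype=int32)) 0.12912666456090538
```

View pics/cmp.png

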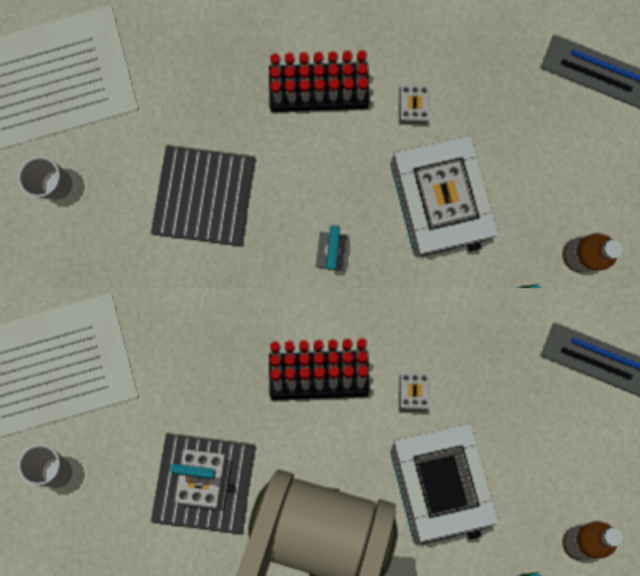

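View pics/s11.png

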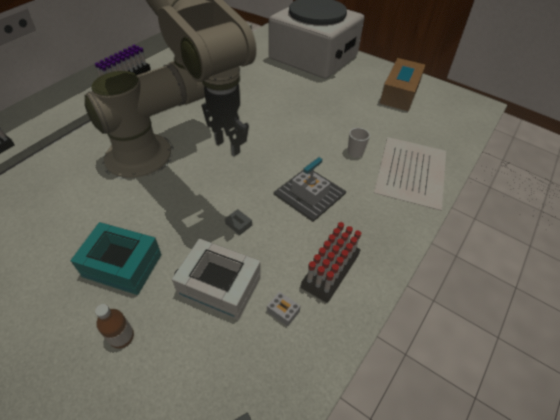

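The top view shows the block at (565,196) mm and the plate centre at (567,200). The puller is upright with its bar top at z 0.129, and the rack, beaker and bottle are unmoved. Handing in.

```bash
python3 - <<'E'
from workcell import ticket
print(ticket.close_job())
E
```

```text
the job is handed in; nothing more can be done
None
```

The heating block is out of the white heater and standing on the cooling plate, with the puller left upright in it. I handed the job in at about 18.4 s of the allowed 61 s; the hand-in reports no verdict.

- **Lift:** I took the puller from its stand and lowered it through the bush until the collar rested on the block (8 N). I then turned it 90° clockwise. The block came straight up with about 8 N on the wrist. In the pictures it looked level and the tool's tilt stayed under 0.2°. A rough depth fit of its top gave a slope of about 3°, but it took in other surfaces, so I disregarded it.
- **Set-down:** The load dropped to the puller's own weight when the block touched the plate. I then seated the collar (9 N), opened the gripper and backed straight up.
- **Position check:** The last top view put the block 2–4 mm from the plate's centre. The wrist position at release put it within 1 mm. The depth outline gave the block's angle as -10.5°, against about -7° from the wrist. I trust the wrist figures more, because the puller's bar covers part of the block from above and the camera calibration is only good to about 2 mm.
- **Other checks:** The bar's top is at 129 mm, where a seated, upright puller should be. In the before-and-after pictures the rack, bottle and beaker look unmoved.

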